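Unlock a rear lens cap of unknown hand and hold it lifted off

TASK

Take the rear cap off the lens that stands at the lamp's end of the cabinet top (on the same side, left or right, as the desk lamp base) and finish still holding the cap in the gripper, level and still, a good 5 cm above where it sat. The two lenses look alike but their bayonet mounts lock opposite ways and you cannot see which is which, so try turning the cap one way and, if it comes up against its stop, the other way, until it unlocks, and only then lift it off: do not pull or press hard on it. Leave the other lens capped and locked, and do not disturb the other things on the top.

Things in the scene. Friction and masses are not known exactly. Their poses are not given: they have to be found in the camera images.
- lens_a: the left (y > 0) lens, of two alike: nose down in a white bracket (88 x 88 x 8 mm, square to the table, collar 86 mm dia.) screwed to the top; cannot move or turn. Barrel 73 mm dia., 64 mm under its mount flange. Of the two, one unlocks counter-clockwise seen from above and the other clockwise; which is which changes from time to time and does not show. Origin: centre of the underside, z up.
- lens_b: the right (y < 0) lens, of two alike: nose down in a white bracket (88 x 88 x 8 mm, square to the table, collar 86 mm dia.) screwed to the top; cannot move or turn. Barrel 73 mm dia., 64 mm under its mount flange. Of the two, one unlocks counter-clockwise seen from above and the other clockwise; which is which changes from time to time and does not show. Origin: centre of the underside, z up.
- seat_a (a point): centre of the flat top of lens_a's mount flange, 99 mm above the lens's origin; the rear cap sits on it. A 41 mm throat with three bayonet tabs rises 10 mm above it, inside the cap. Tight way: hard stop within about 5 degrees of the start. Other way: runs freely, lifts straight off when turned 52 to 66 degrees, hard stop at about 67; short of that it is held (1.5 mm play).
- seat_b (a point): centre of the flat top of lens_b's mount flange, 99 mm above the lens's origin; the rear cap sits on it. A 41 mm throat with three bayonet tabs rises 10 mm above it, inside the cap. Tight way: hard stop within about 5 degrees of the start. Other way: runs freely, lifts straight off when turned 52 to 66 degrees, hard stop at about 67; short of that it is held (1.5 mm play).
- cap_a: near-black ribbed plastic rear cap on lens_a, a loose cup 61 mm dia. over its ribs, 24 mm high, closed flat top, 30 to 55 g. Origin: centre of its open underside, at the start 99 mm above the table on the lens's flange, z up. Starts locked, its x axis along the lens's x axis (within 3 degrees). Over 25 mm is free all round it; nothing nearby is taller than 125 mm.
- cap_b: near-black ribbed plastic rear cap on lens_b, a loose cup 61 mm dia. over its ribs, 24 mm high, closed flat top, 30 to 55 g. Origin: centre of its open underside, at the start 99 mm above the table on the lens's flange, z up. Starts locked, its x axis along the lens's x axis (within 3 degrees). Over 25 mm is free all round it; nothing nearby is taller than 125 mm.
- lamp: desk lamp base without its arm, fixed: a grey painted disc 150 mm dia., 24 mm high, with a small steel toggle switch on the robot's side and an upright steel stub 103 mm high; stands near the left (y > 0) or right (y < 0) end of the top, and so marks which lens is meant. Origin: centre of its underside.
- blower: blue blower bulb standing upright at the other end of the top, 63 mm dia., 120 mm high with its thin black nozzle, loose bystander. Origin: centre of its underside.
- nd_sleeve: dark glass ND filter in a flat rigid grey sleeve, 118 x 108 x 10 mm, lying at the far side, loose bystander. Origin: centre of the sleeve's underside.
- step_ring: loose steel step-up ring lying flat between the lenses, 77 mm outside, 64 mm inside, 7 mm high, bystander. Origin: centre of its underside.
- bracket: loose white plastic square-filter holder bracket with two slotted side rails, about 98 x 112 x 14 mm, lying at the far side, bystander. Origin: centre of its underside.
- lens_pen: black lens-cleaning pen, 110 mm long, 14 mm thick, lying along x between the lenses, loose bystander. Origin: middle of its underside.
- front_cap: flat black front lens cap, 72 mm dia., 8 mm high, lying at the far side, loose bystander. Origin: centre of its underside.
Not all that is in view belongs to the job. What is shaped like the cap_a but yellow is not meant.

How it is judged (in metres and radians):
On the way:
1. the cap of the lens at the lamp's end is turned well round on its mount, still seated (((world y of lamp above 0 m and angle between the x axis of cap_a and the x axis of lens_a, either way round above 0.6 rad and z of cap_a in the frame of lens_a below 0.105 m) or (world y of lamp below 0 m and angle between the x axis of cap_b and the x axis of lens_b, either way round above 0.6 rad and z of cap_b in the frame of lens_b below 0.105 m))), for 0.1 s.
At the end, for the whole second after the job is handed in: The cap of the lens on the lamp's side is gripped by the fingers (over 1 N), at least 40 mm above its seat, off its lens, level within 0.3 rad (17 degrees) and still (under 20 mm/s); the other cap is on its lens, locked (turned less than 0.3 rad, not lifted); no bystander has moved 20 mm (((world y of lamp above 0 m and z of cap_a in the frame of lens_a above 0.139 m and contact force between cap_a and the fingers above 1 N and contact force between cap_a and lens_a below 0.05 N and angle between cap_a's own z axis and vertical below 0.3 rad and linear speed of cap_a below 0.02 m/s and angle between the x axis of cap_b and the x axis of lens_b, either way round below 0.3 rad and z of cap_b in the frame of lens_b below 0.105 m and distance of cap_b from where it was at the start of the episode below 0.008 m) or (world y of lamp below 0 m and z of cap_b in the frame of lens_b above 0.139 m and contact force between cap_b and the fingers above 1 N and contact force between cap_b and lens_b below 0.05 N and angle between cap_b's own z axis and vertical below 0.3 rad and linear speed of cap_b below 0.02 m/s and angle between the x axis of cap_a and the x axis of lens_a, either way round below 0.3 rad and z of cap_a in the frame of lens_a below 0.105 m and distance of cap_a from where it was at the start of the episode below 0.008 m)) and distance of each of blower, nd_sleeve, step_ring, bracket, lens_pen, front_cap from where it was at the start of the episode below 0.02 m); the arm keeps its last pose, push and grip.
It fails at once if a cap is pulled or pressed hard against its lens (over 60 N) (contact force between cap_a and lens_a above 60 N or contact force between cap_b and lens_b above 60 N).
It fails at once if the other lens's cap is unlocked, lifted or shifted ((world y of lamp above 0 m and not (angle between the x axis of cap_b and the x axis of lens_b, either way round below 0.3 rad and z of cap_b in the frame of lens_b below 0.105 m and distance of cap_b from where it was at the start of the episode below 0.008 m)) or (world y of lamp below 0 m and not (angle between the x axis of cap_a and the x axis of lens_a, either way round below 0.3 rad and z of cap_a in the frame of lens_a below 0.105 m and distance of cap_a from where it was at the start of the episode below 0.008 m))).
It fails at once if a bystander is pushed 20 mm or more (not (distance of each of blower, nd_sleeve, step_ring, bracket, lens_pen, front_cap from where it was at the start of the episode below 0.02 m)).
It also fails if it takes over 40 s, if anything falls off the work surface, if the arm or the gripper's body presses on something with over 40 N, if the wrist force passes 120 N, or if a joint passes its speed limit or range.

ROBOT

A 6-joint arm with a two-finger parallel gripper is mounted at the origin on the work surface. World frame = base frame: x ahead of the robot, y to its left, z up, the work surface at z = 0. Lengths are in m, angles in degrees, forces in N, time in s.
With the tool pointing down it reaches from about 0.4 to 0.825 m from the base axis. Payload 7 kg.
Tool frame: the origin (TCP) lies between the finger pads; the fingertips stand 19 mm ahead of it and the grasp point (between the pads) is the TCP; z points along the fingers, y is the line along which they close (so a half turn about z gives the same grasp; the last joint's range is limited). The gripper opens to 88 mm and grips with 3 to 60 N. Pads are 19 mm wide; open, the fingers measure 130 mm over their backs; the gripper's body (78 mm by 193 mm) begins 47 mm behind the grasp point.
Start: joints at [89.788, 20.546, 0.682, 0, -70.136, -16.507], TCP at [0.194, 0.646, 0.246] pointing down, gripper open.
Joint ranges: [-176.03, 176.03], [-82.01, 121.73], [-58.28, 71.71], [-173.87, 95.51], [-174.79, -0.11], [-173.66, 173.66]. Speed limits (degrees/s): [136.94, 136.94, 172.46, 180, 180, 180].

INTERFACE

Orientations are given as [roll, pitch, yaw] about the fixed x, y, z axes, in that order (R = Rz(yaw) Ry(pitch) Rx(roll)).
In Python, from plant import r gives the robot as it stands. The module is installed in compiled form; this text tells all that it offers.
- The arm moves only by the shell command python3 -m pendant 'ROWS' [OPENING] [FORCE]. ROWS is JSON, a list of rows, each a list of 6 numbers: the shift along the tool's x, y, z in mm, then the turn, a rotation vector about the tool's x, y, z in rad. In form: [[tx, ty, tz, wx, wy, wz], ...]. A call has 1 to 20 rows; each row is the pose to reach, as a shift and turn from the pose commanded when the call began, along the tool's axes at that moment; what a row does not reach only later rows make up. A row lasts 1/8 s, in which the tool goes at most 62.5 mm and 10.7 degrees, less where a joint would pass 70% of its speed; a pose out of reach is approached as far as the arm can. A call with a gripper value outside its range is refused whole. OPENING is the finger opening in mm, from 0 to 87.6, set as the call begins (- or left out, the last holds). The fingers move at their own pace and stop on an object; FORCE is the grip in N (left out, the last holds). Time passes only in rows, so rows that repeat a pose let the fingers close. It gives the time, the measured TCP pose, the force, the opening and the grip force at its end, in the units of the state.
- r.get_state(): the state, without advancing time (a new reading comes with each control period).
- r.capture(name): name is "scene" or "side" or "wrist"; returns the picture (420x560x3 uint8, red, green, blue); there is no depth.
- r.camera_params(name): a dict with "mtx" (3x3 intrinsics, pixels), "rvec" (rotation vector, rad) and "tvec" (3), from world to camera coordinates, as OpenCV has them; the wrist camera has in their place "mount" (4x4, takes a point from camera to tool coordinates, whose origin is the TCP and whose axes are the flange's). Camera axes: x right, y down, z forward; pixel columns grow to the right and rows downward; lengths in m; the calibration is good to about 2 mm. A picture is of the moment at which its call begins: read the wrist's pose just before it. camera_params takes no time and is no camera call.
- r.close_job(): hands the job in; it is judged then, once.
The state is a dict: "time_s": time; "joints": joint angles; "qd": joint speeds; "joint_torque": joint torques, N m; "tcp_pos": TCP position; "eef_rot": TCP orientation; "contact_force": force on the tool from outside, world axes, zero at the start; "moment": the same for the moment, N m; "gripper_width": finger opening in m; "gripper_force": force on a finger pad.
Only numpy, scipy, OpenCV 4.12 (cv2) and the standard library are available. Lean on these libraries where they do the work, as an engineer would, in place of code of your own. Each camera call takes 0.05 s, during which the arm holds its last target. There are 200 camera calls.

## Working session

There is one attempt and no reset: what is moved stays moved. The work goes in short steps, Python scripts to look and compute and a shell command to move; the robot and the scene stay as the last step left them, time stands still between calls to the robot, and variables do not carry over. Pictures are saved under pics/ and viewed, at most 10 in all, crops included, and the job is handed in when it is done.

```bash
mkdir -p pics; python3 - <<'E'
from plant import r
import cv2
s=r.get_state();print(s)
for n in ("scene","side"):
    cv2.imwrite(f"pics/{n}0.png",r.capture(n)[:,:,::-1])
    print(n,r.camera_params(n))
print(r.camera_params("wrist"))
E
```

```text
{'time_s': 0.0, 'joints': array([ 8.97877227e+01,  2.05903612e+01,  6.32013469e-01, -1.92986453e-02,
       -7.01355729e+01, -1.65073587e+01]), 'qd': array([-0.11141573,  0.0289338 ,  0.0156525 , -0.0184096 ,  0.00506864,
        0.00729324]), 'joint_torque': array([-1.18912860e-03, -5.82718134e+01,  2.93078935e+01,  6.99760392e+00,
        6.88961009e-03, -1.47287392e-04]), 'tcp_pos': array([0.19408098, 0.64600463, 0.244624  ]), 'eef_rot': array([ 1.79904795e+02, -9.29482512e-03, -1.67262008e+01]), 'contact_force': array([ 0.55557066, -0.2036803 , -0.07962631]), 'moment': array([-0.01194983,  0.00858659, -0.01057767]), 'gripper_force': 0.0, 'gripper_width': 0.08755830632895596}
scene {'mtx': array([[419.44218913,   0.        , 286.01286817],
       [  0.        , 419.44218913, 212.0957547 ],
       [  0.        ,   0.        ,   1.        ]]), 'rvec': array([ 0.80701827,  2.57723272, -1.10128155]), 'tvec': array([ 0.453937  , -0.14834197,  1.59971194])}
side {'mtx': array([[401.90415647,   0.        , 272.93519037],
       [  0.        , 401.90415647, 214.76476784],
       [  0.        ,   0.        ,   1.        ]]), 'rvec': array([ 2.20226229, -0.53709096,  0.25797067]), 'tvec': array([-0.50645533,  0.23081235,  0.79808454])}
{'mtx': array([[303.01428166,   0.        , 276.48331317],
       [  0.        , 303.01428166, 208.90487184],
       [  0.        ,   0.        ,   1.        ]]), 'mount': array([[ 4.76167041e-04, -9.56755911e-01, -2.90891562e-01,
         7.88625335e-02],
       [ 9.99999748e-01,  6.08663774e-04, -3.65001107e-04,
         6.51380032e-04],
       [ 5.26272122e-04, -2.90891314e-01,  9.56755960e-01,
        -1.39321296e-01],
       [ 0.00000000e+00,  0.00000000e+00,  0.00000000e+00,
         1.00000000e+00]])}
```

View pics/scene0.png

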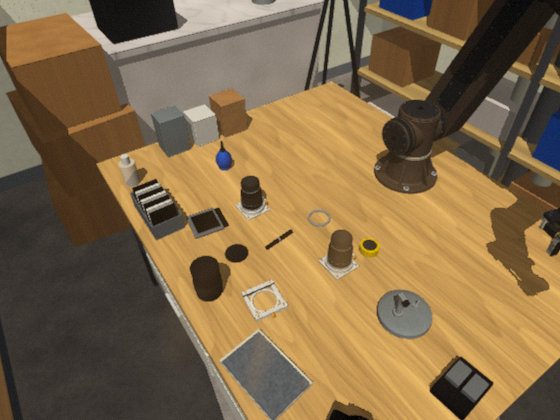

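View pics/side0.png

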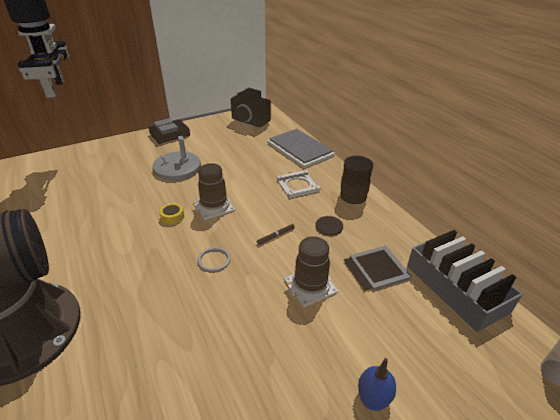

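The scene picture shows the lamp disc at (405,313), the blower at (223,158), and lenses at (341,250) and (251,195). In the side picture the lamp is at (177,165) and the lenses at (211,190) and (313,270).

Candidates for the cap, in scene pixels:
- dark cap at (342,237), on the lens near the lamp
- dark cap at (251,183), on the other lens near the blower
- yellow cap-like ring at (370,247)
- black cylinder at (207,278)
- black front cap at (237,253)

I choose the dark cap at (342,237), which is at the lamp's end. Next I measure it and check a close crop.

```bash
cat > h.py <<'E'
import numpy as np, cv2
from plant import r
def ray(n,uv):
    p=r.camera_params(n);R=cv2.Rodrigues(p["rvec"])[0]
    d=R.T@np.linalg.inv(p["mtx"])@np.array([uv[0],uv[1],1.]);return -R.T@p["tvec"],d
def plane(n,uv,z):
    c,d=ray(n,uv);return c+d*(z-c[2])/d[2]
def proj(n,P):
    p=r.camera_params(n);return cv2.projectPoints(np.array([P],float),p["rvec"],p["tvec"],p["mtx"],None)[0].ravel()
E
python3 - <<'E'
from h import *
print("lamp",plane("scene",(405,313),.024),plane("side",(177,165),.024))
print("lensA",plane("scene",(342,236),.123),plane("side",(210,171),.123))
print("lensB",plane("scene",(251,183),.123),plane("side",(313,246),.123))
ims=[]
for n,(u,v) in (("scene",(342,248)),("side",(211,188))):
    im=cv2.imread(f"pics/{n}0.png")[v-40:v+40,u-40:u+40]
    ims.append(cv2.resize(im,(400,400),interpolation=cv2.INTER_CUBIC))
cv2.imwrite("pics/crop.png",np.clip(np.hstack(ims)*1.8,0,255))
# white bracket centre
for n,(u,v) in (("scene",(340,262)),("side",(214,206))):
    im=cv2.imread(f"pics/{n}0.png")[v-25:v+25,u-30:u+30]
    hsv=cv2.cvtColor(im,cv2.COLOR_BGR2HSV);m=(hsv[...,1]<60)&(hsv[...,2]>120)
    q=np.argwhere(m)[:,::-1]+[u-30,v-25]
    P=np.array([plane(n,x,.008) for x in q])
    print(n,len(q),P.min(0),P.max(0))
    for P4 in ([.0,.0],):pass
E
```

```text
lamp [0.46686061 0.44319503 0.024     ] [0.45516653 0.41518785 0.024     ]
lensA [0.48923024 0.19465122 0.123     ] [0.48761603 0.18855182 0.123     ]
lensB [ 0.58028173 -0.1580873   0.123     ] [ 0.57443476 -0.16779658  0.123     ]
scene 297 [0.43372499 0.15315005 0.008     ] [0.5371835  0.24085861 0.008     ]
side 244 [0.44117872 0.14823833 0.008     ] [0.53817133 0.24144193 0.008     ][ WARN:0@0.166] global loadsave.cpp:1063 imwrite_ Unsupported depth image for selected encoder is fallbacked to CV_8U.
```

View pics/crop.png

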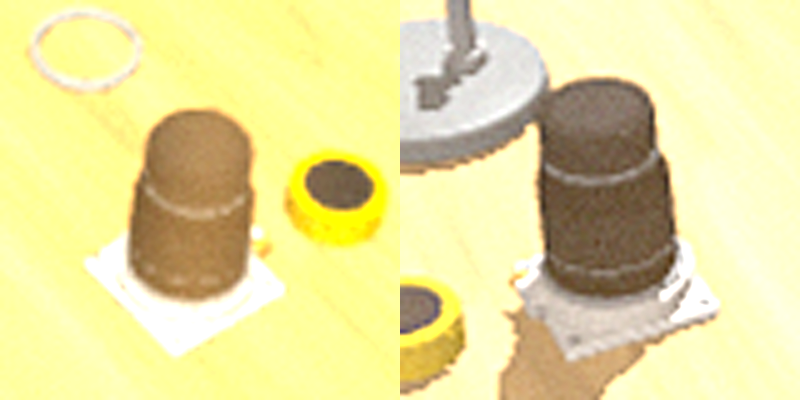

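The close crop confirms it: a dark ribbed cap on a lens in a white bracket next to the lamp, with the yellow look-alike lower down beside it. The lamp is at y ≈ +0.43, so the target is cap_a, at about (0.488, 0.193). I move above it.

```bash
python3 -m pendant '[[30,25,0,0,0,0],[70,60,0,0,0,0],[115,98,0,0,0,0],[160,136,0,0,0,0],[205,174,0,0,0,0],[250,212,0,0,0,0],[295,250,0,0,0,0],[335,285,0,0,0,0],[370,315,0,0,0,0],[395,336,0,0,0,0],[408,347,0,0,0,0],[412,350,0,0,0,0],[412,350,0,0,0,0],[412,350,0,0,0,0]]' 87.6 10
python3 - <<'E'
from h import *
s=r.get_state();print(s["joints"],s["tcp_pos"],s["eef_rot"])
im=r.capture("wrist");cv2.imwrite("pics/w1.png",im[:,:,::-1])
E
```

```text
time_s: 1.85
tcp_pos: [0.4878, 0.1935, 0.2455]
eef_rot: [-180.0, 0.0, -16.7]
contact_force: [0.3, 0.6, -0.5]
gripper_width: 0.0874
gripper_force: 0.0
[ 4.30711793e+01  6.34772130e+00 -1.81364841e+01 -5.20249091e-03
 -6.55154831e+01  3.02675539e+01] [0.48775483 0.19345575 0.24551938] [-1.79997345e+02  3.93224115e-03 -1.66634228e+01]
```

View pics/w1.png

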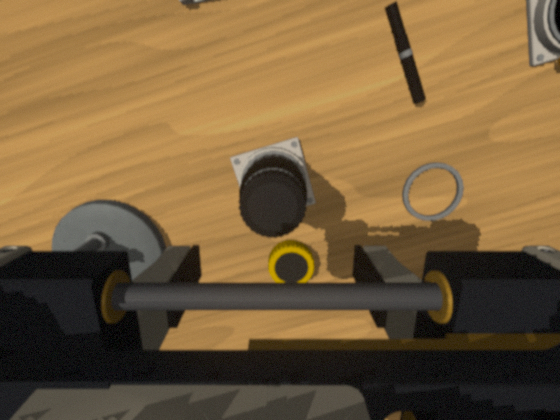

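The wrist view shows the target cap's top disc centred near (273,203), the yellow ring at (291,262), the lamp disc at (108,240), and the step ring at (433,190). Nothing is in the way.

```bash
cat >> h.py <<'E'
from scipy.spatial.transform import Rotation as Ro
def wplane(uv,z,s):
    p=r.camera_params("wrist");M=p["mount"];Rt=Ro.from_euler("xyz",s["eef_rot"],degrees=True).as_matrix()
    c=Rt@M[:3,3]+s["tcp_pos"];d=Rt@M[:3,:3]@np.linalg.inv(p["mtx"])@np.array([uv[0],uv[1],1.])
    return c+d*(z-c[2])/d[2]
E
python3 - <<'E'
from h import *
s=r.get_state();im=cv2.imread("pics/w1.png")
g=im.max(2);m=np.zeros_like(g)
m[130:237,225:325]=(g[130:237,225:325]<62)*255
m[:, :]=cv2.morphologyEx(m,cv2.MORPH_OPEN,np.ones((5,5)))
c=max(cv2.findContours(m,0,1)[0],key=cv2.contourArea)
print(cv2.boundingRect(c))
# lower half of outline is the top disc's rim
q=c[:,0];q=q[q[:,1]>200]
(e,ax,a)=cv2.fitEllipse(q);print(e,ax)
P=np.array([wplane(x,.123,s) for x in q]);A=np.c_[2*P[:,:2],np.ones(len(P))]
k=np.linalg.lstsq(A,(P[:,:2]**2).sum(1),rcond=None)[0];print("circle",k[:2],np.sqrt(k[2]+k[0]**2+k[1]**2))
print(wplane((273,203),.123,s))
cv2.ellipse(im,(e,ax,a),(0,255,0),1);cv2.imwrite("pics/w1e.png",cv2.resize(im[120:250,200:350],(600,520)))
E
```

```text
(240, 157, 67, 79)
(273.2173156738281, 204.2067108154297) (61.725433349609375, 64.87496185302734)
circle [0.49109355 0.19535373] 0.02898991790094802
[0.49305465 0.19458709 0.123     ]
```

View pics/w1e.png

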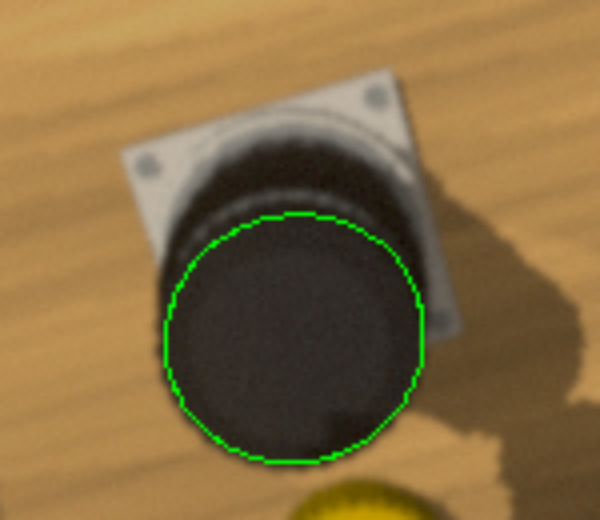

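The fitted circle lies on the cap's top rim, giving a centre near (0.491, 0.195). I descend with that offset, then close gently.

```bash
python3 -m pendant '[[1,-1,15,0,0,0],[2.7,-2.8,40,0,0,0],[2.7,-2.8,70,0,0,0],[2.7,-2.8,95,0,0,0],[2.7,-2.8,112,0,0,0],[2.7,-2.8,120,0,0,0],[2.7,-2.8,123,0,0,0],[2.7,-2.8,123,0,0,0]]' 87.6 10 && python3 -m pendant '[[0,0,0,0,0,0],[0,0,0,0,0,0],[0,0,0,0,0,0],[0,0,0,0,0,0],[0,0,0,0,0,0],[0,0,0,0,0,0]]' 50 12
python3 - <<'E'
from h import *
s=r.get_state();print(s["contact_force"],s["moment"],s["tcp_pos"])
cv2.imwrite("pics/w2.png",r.capture("wrist")[:,:,::-1])
E
```

```text
time_s: 2.9
tcp_pos: [0.4916, 0.1948, 0.1228]
eef_rot: [-180.0, -0.0, -16.7]
contact_force: [0.3, 0.0, 0.2]
gripper_width: 0.0874
gripper_force: 0.0
time_s: 3.65
tcp_pos: [0.4917, 0.1949, 0.1228]
eef_rot: [-180.0, -0.0, -16.7]
contact_force: [-0.5, 1.8, 3.0]
gripper_width: 0.0601
gripper_force: 12.0
[-0.46489725  1.7865917   2.99489321] [0.41953773 0.19529483 0.00772003] [0.49169744 0.1948546  0.12282149]
```

The cap is held at 60 mm with very little side load. I try counter-clockwise first (negative wz, since tool z points down).

```bash
python3 -m pendant '[[0,0,0,0,0,-0.04],[0,0,0,0,0,-0.08],[0,0,0,0,0,-0.12],[0,0,0,0,0,-0.16],[0,0,0,0,0,-0.16]]'
python3 - <<'E'
from h import *
s=r.get_state();print(s["contact_force"],s["moment"],s["gripper_force"],s["joints"][5])
E
```

```text
time_s: 4.32
tcp_pos: [0.493, 0.1961, 0.123]
eef_rot: [-179.8, -0.2, -7.5]
contact_force: [3.8, 3.5, -2.1]
gripper_width: 0.0599
gripper_force: 12.0
[ 3.76371523  3.496494   -2.1431519 ] [ 1.48876411 -1.57857992 -0.43350879] 11.999624889738598 39.57082600406018
```

There is a moment of -0.43 N m against the turn, so this looks like the stop. I go back and try clockwise.

```bash
python3 -m pendant '[[0,0,0,0,0,0.05],[0,0,0,0,0,0.1],[0,0,0,0,0,0.16],[0,0,0,0,0,0.16]]'
python3 -c "
from h import *
s=r.get_state();print(s['contact_force'],s['moment'],s['joints'][5])"
python3 -m pendant '[[0,0,0,0,0,0.05],[0,0,0,0,0,0.1],[0,0,0,0,0,0.15],[0,0,0,0,0,0.2],[0,0,0,0,0,0.2]]'
python3 - <<'E'
from h import *
s=r.get_state();print(s["contact_force"],s["moment"],s["joints"][5])
E
```

```text
time_s: 4.82
tcp_pos: [0.492, 0.1948, 0.1229]
eef_rot: [-180.0, -0.1, -16.7]
contact_force: [1.7, 0.2, 3.3]
gripper_width: 0.0599
gripper_force: 12.0
[1.66105316 0.189377   3.25506793] [ 0.02577204 -0.67356621 -0.11089646] 30.422673285455577
time_s: 5.45
tcp_pos: [0.4917, 0.1946, 0.1229]
eef_rot: [-180.0, -0.0, -28.1]
contact_force: [0.6, 0.6, 4.9]
gripper_width: 0.0596
gripper_force: 12.0
[0.62417046 0.58745431 4.86893488] [ 0.00846079 -0.05948824 -0.12601283] 19.02768731588868
```

Clockwise runs freely, so I keep turning towards the unlock window.

```bash
python3 -m pendant '[[0,0,0,0,0,0.08],[0,0,0,0,0,0.16],[0,0,0,0,0,0.24],[0,0,0,0,0,0.32],[0,0,0,0,0,0.4],[0,0,0,0,0,0.48],[0,0,0,0,0,0.56],[0,0,0,0,0,0.64],[0,0,0,0,0,0.7],[0,0,0,0,0,0.7]]'
python3 - <<'E'
from h import *
s=r.get_state();print(s["contact_force"],s["moment"],s["joints"][5])
E
```

```text
time_s: 6.7
tcp_pos: [0.4916, 0.1946, 0.1229]
eef_rot: [-180.0, -0.0, -68.2]
contact_force: [0.3, -0.2, 5.8]
gripper_width: 0.0601
gripper_force: 12.0
[ 0.25676623 -0.15891608  5.78001165] [ 0.0118473   0.04547599 -0.09513212] -21.081528218744012
```

```bash
python3 -m pendant '[[0,0,0,0,0,0.05],[0,0,0,0,0,0.05]]'
python3 - <<'E'
from h import *
s=r.get_state();print(s["contact_force"],s["moment"],s["joints"][5])
E
```

```text
time_s: 6.95
tcp_pos: [0.4917, 0.1946, 0.1229]
eef_rot: [-180.0, -0.0, -71.1]
contact_force: [0.7, 0.7, 4.9]
gripper_width: 0.0603
gripper_force: 12.0
[0.73710297 0.67076043 4.93548623] [ 0.03140785  0.03470896 -0.04783529] -23.936055534892528
```

There is no stop yet at 54° of tool turn. The cap is likely 54 to 63° round, allowing for the slip at the stop. I try a small lift and watch the force.

```bash
python3 -m pendant '[[0,0,-1,0,0,0],[0,0,-2,0,0,0],[0,0,-3,0,0,0],[0,0,-3,0,0,0]]'
python3 - <<'E'
from h import *
s=r.get_state();print(s["contact_force"],s["moment"])
E
```

```text
time_s: 7.45
tcp_pos: [0.4914, 0.1946, 0.1255]
eef_rot: [180.0, -0.0, -71.1]
contact_force: [-0.0, 0.3, -0.9]
gripper_width: 0.0597
gripper_force: 12.0
[-0.02988266  0.32922215 -0.91483217] [ 0.07693533 -0.0441595   0.01141581]
```

```bash
python3 -m pendant '[[0,0,-1.5,0,0,0],[0,0,-3,0,0,0],[0,0,-5,0,0,0],[0,0,-5,0,0,0]]'
python3 - <<'E'
from h import *
s=r.get_state();print(s["contact_force"],s["moment"])
E
```

```text
time_s: 7.95
tcp_pos: [0.4916, 0.1947, 0.1308]
eef_rot: [-180.0, 0.0, -71.1]
contact_force: [-0.1, -0.6, -0.8]
gripper_width: 0.0599
gripper_force: 12.0
[-0.11076672 -0.63610852 -0.82566639] [ 0.09447394 -0.01523254  0.00934295]
```

The force stays at about the cap's weight, so it has come off freely. I raise it the rest of the way and look.

```bash
python3 -m pendant '[[0,0,-6,0,0,0],[0,0,-16,0,0,0],[0,0,-28,0,0,0],[0,0,-40,0,0,0],[0,0,-50,0,0,0],[0,0,-57,0,0,0],[0,0,-60,0,0,0],[0,0,-60,0,0,0],[0,0,-60,0,0,0],[0,0,-60,0,0,0]]'
python3 - <<'E'
from h import *
s=r.get_state();print(s["contact_force"],s["gripper_force"],s["gripper_width"])
a=[r.capture("scene")[150:350,200:450],r.capture("side")[80:280,110:360]]
cv2.imwrite("pics/end.png",np.hstack([cv2.resize(x,(400,320),interpolation=cv2.INTER_CUBIC) for x in a])[:,:,::-1])
E
```

```text
time_s: 9.2
tcp_pos: [0.4913, 0.1945, 0.1902]
eef_rot: [180.0, -0.0, -71.2]
contact_force: [-0.3, -0.7, 0.9]
gripper_width: 0.0598
gripper_force: 12.0
[-0.31131134 -0.6998077   0.86889382] 11.999925831332803 0.059813021181558616
```

View pics/end.png

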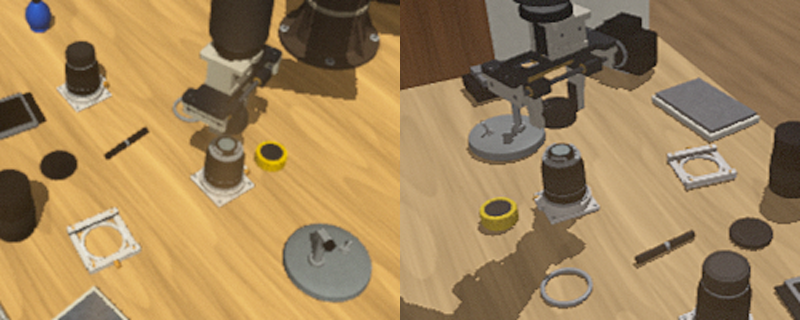

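The lens by the lamp now shows its bare throat, at (228,145) in the left half of the picture. The cap is level between the fingers, at (560,110) in the right half, about 67 mm up. The other lens is still capped and the bystanders look unmoved, so I hand in.

```bash
python3 -c "
from plant import r
print(r.close_job())"
```

```text
the job is handed in; nothing more can be done
None
```

I took the cap off the lamp-side lens (lens_a), which unlocked clockwise, and handed the job in with the cap held level and still about 67 mm above its seat; the other lens is still capped and the bystanders look unmoved.

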